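# Unlock and draw the filter slider from its housing

### The job

Release the filter slider of the grey filter housing: pull the sprung wing knob on top up, turn it about 60 degrees anticlockwise (seen from above) and let it drop into its raised detent, so that it stays parked there. Then draw the slider straight and level out of its channel by its finger tab, without forcing it, keep it level and lay it gently flat on the floor of the white tray, tab upward. Let go of it, and do not disturb the two small bottles beside the housing.

Things in the scene. Friction and masses are not known exactly. Their poses are not given: they have to be found in the camera images.
- housing: Grey filter housing fixed to the bench, foot 116 x 92 mm, 165 mm high without the knob. Origin: centre of the underside; z up, -x is its front, toward the robot's left. Neck 80 mm wide, front face at x = -55 mm. Its head (x -70 to +50, y +-45, z 96 to 165 mm) overhangs the face, so a gripper must lean out to the front by about 40 degrees from vertical to take the slider's tab.
- channel_mouth (a point): Centre of the floor of the horizontal channel at the neck's front face, 45 mm above the bench; axes as the housing. The channel runs along x, 46 mm wide and 9.5 mm high; the slider (44 x 8 mm) comes out along -x.
- knob_grip (a point): Grip point in the black wing knob on top of the housing, on its vertical axis (housing x = +22 mm), 206 mm above the bench when locked. Wing 42 mm long in x, 12 mm thick in y, from 17 mm below to 11 mm above this point; grip it across y. The axes turn with the knob; locked, they are the housing's. Below it a metal collar of 17 mm radius has its top 182 mm above the bench.
- knob_lift (a joint): Pull-up of the knob, m: 0 locked (its rod stands 6 mm deep in the slider's hole), stop at 0.016. A spring pulls it down, 3.5 N at 0, about 6 N at 0.010. It turns only when up 0.0125 or more; lift about 0.0145. Parked in the detent it rests at about 0.0095 and the slider is free.
- knob_turn (a joint): Turn of the knob, rad, anticlockwise seen from above: 0 locked, raised detent at 1.05, stop at about 1.2. Let go before about 0.85 it does not park.
- slider_grip (a point): Grip point of the loose slider (about 50 g), in its black upright finger tab 24 mm above the slider's underside (tab 22 mm long in x, 12 mm thick in y, 36 mm tall from the underside). x points from the tab into the plate, z up. Home, it stands 26 mm in front of the channel mouth, 69 mm above the bench. Grip across y.
- slider_center (a point): Middle of the slider's plate (90 x 44 x 8 mm aluminium, two round glass filters, small square lock hole), 4 mm above its underside. slider_grip is at x = -71 mm from it; the slider reaches from x = -82 to +45 mm. Axes as slider_grip. Home, the plate is 90 mm deep in the channel; draw it more than 95 mm to clear it.
- tray: White enamel tray with a dark rim, fixed on the bench, 162 (x) x 242 (y) mm, rim 31 mm high. Origin: centre of the underside; floor 2 mm above it, 156 x 236 mm inside; its +y end is the one farther from the housing. It is empty.
- amber_bottle: Small brown dropper bottle (29 mm across, 78 mm tall), loose, on the -y side of the housing. Origin: centre of the underside.
- white_bottle: Small white dropper bottle (31 mm across, 72 mm tall), loose, on the +y side of the housing. Origin: centre of the underside.
- slider: The slider as a whole. Origin: under the middle of its plate (4 mm below slider_center); axes the same.
There are look-alikes about, which are no part of the job. Leave any purple or turquoise look-alike of the white_bottle alone.

How it is judged:
By the outcome, as a careful person would: the job done as asked, in the order asked, and still so for the second after the job is handed in, with the robot touching nothing.
It also fails if it takes over 61 s, if anything falls off the work surface, if the arm or the gripper's body presses on something with over 40 N, if the wrist force passes 120 N, or if a joint passes its speed limit or range.

### The arm

A 7-joint arm with a two-finger parallel gripper is mounted at the origin on a cart in front of the work surface, level with it; the furniture and walls round the work are solid. World frame = base frame: x ahead of the robot, y to its left, z up, the work surface at z = 0. Lengths are in m, angles in rad, forces in N, time in s.
With the tool pointing down it reaches from about 0.425 to 0.925 m from the base axis. Payload 6.8 kg.
Tool frame: the origin (TCP) lies midway between the tips of the shut fingers; the grasp point (between the pads) lies 19 mm behind it (bot.pinch_z is the distance from the TCP to the grasp point, in m); x points along the fingers, y is the direction in which the jaws open and shut, and the axes are right-handed (so a half turn about x gives the same grasp; the last joint's range is limited). The gripper opens to 85 mm and grips with 20 to 120 N. Pads are 22 mm wide; open, the fingers measure 114 mm over their backs; the gripper's body (76 mm by 85 mm) begins 54 mm behind the grasp point. The pads swing forward as they close: fully open they stand 13 mm farther back than shut.
Start: joints at [1.213, 0.477, 0.022, 1.555, -0.011, 1.109, -0.083], TCP at [0.167, -0.654, 0.231] pointing down, gripper open.
Joint ranges: [-2.96, 2.96], [-0.34, 2.1], [-1.41, 1.46], [0.24, 2.44], [-1.37, 4.51], [0.17, 1.92], [-2.96, 2.96]. Speed limits (rad/s): [2.39, 2.39, 3.14, 3.14, 3.14, 3.14, 3.14].

### API

Orientations are given as a unit quaternion [w, x, y, z].
In Python, from station import bot gives the robot as it stands. The module is installed in compiled form; this text tells all that it offers.
- The arm moves only by the tool step_arm, never from a script. Its argument "plan" is a list of rows, each a list of 6 numbers: the shift along the tool's x, y, z in units of 40 mm (1.0 is 40 mm), then the turn, a rotation vector about the tool's x, y, z in units of 360 degrees (1.0 is 360 degrees). In form: [[dx, dy, dz, ax, ay, az], ...]. A call has 1 to 8 rows; each row shifts and turns the commanded pose from where the row before left it, along the tool's axes as they then stand; what a row does not reach is not made up. A row lasts 1/8 s, in which the tool goes at most 62.5 mm and 10.7 degrees, less where a joint would pass 70% of its speed; a pose out of reach is approached as far as the arm can. A call with a number of a shift or a turn outside -1 to 1 is refused whole. A call with a gripper value outside its range is refused whole. "fingers" is the closure, from -1 (fully open) to 1 (shut), set as the call begins (left out, the last holds). The fingers move at their own pace and stop on an object; "force" is the grip in N (left out, the last holds). Time passes only in rows, so rows that do not move let the fingers close. It gives the time, the measured TCP pose, the force and the opening at its end, in the units of the state.
- bot.get_obs(): the state, without advancing time (a new reading comes with each control period).
- bot.read_camera(name): name is "scene" or "top"; returns (picture, depth): 480x640x3 uint8, red, green, blue; 480x640 float32, m along the optical axis (not along the pixel's ray), 0 where there is no reading.
- bot.camera_model(name): a dict with "mtx" (3x3 intrinsics, pixels), "origin" and "rotation" of the camera in the world. Camera axes: x right, y up, looking along -z (the intrinsics and any distortion apply to the point x, -y, -z); pixel columns grow to the right and rows downward; lengths in m; the calibration is good to about 2 mm. A picture is of the moment at which its call begins. camera_model takes no time and is no camera call.
- bot.hand_in(): hands the job in, once; it reports no verdict.
The state is a dict: "t": time; "q": joint angles; "joint_vel": joint speeds; "joint_torque": joint torques, N m; "eef_pos": TCP position; "tool_rot": TCP orientation; "contact_force": force on the tool from outside, world axes, zero at the start; "torque": the same for the moment, N m; "gripper_width": opening from 0.0 (shut) to 1.0 (fully open).
Only numpy, scipy, OpenCV 4.12 (cv2) and the standard library are available. Lean on these libraries where they do the work, as an engineer would, in place of code of your own. Each camera call takes 0.05 s, during which the arm holds its last target.

## Working session

There is one attempt and no reset: what is moved stays moved. The work goes in short steps, Python scripts to look and compute and a tool call to move; the robot and the scene stay as the last step left them, time stands still between calls to the robot, and variables do not carry over. Pictures are saved under pics/ and viewed, and the job is handed in when it is done.

Besides the shell and the picture viewer there is one more tool, called after "Call:" by a JSON object that holds its "fn" and its "kwargs", one argument or row to a line. step_arm: Moves the arm, as the interface text tells. Shifts and turns lie within -1 to 1; 1 stands for 40 mm of shift or 360 degrees of turn. Its arguments: {"type":"object","properties":{"plan":{"type":"array"},"fingers":{"type":"number"},"force":{"type":"number"}},"required":["plan"]}

```bash
mkdir -p pics; cat > h.py <<'E'
import numpy as np, cv2
from station import bot
def snap(name,tag):
    im,d=bot.read_camera(name); cv2.imwrite(f'pics/{tag}.png',im[:,:,::-1]); np.save(f'pics/{tag}.npy',d); return im,d
def pts(name,d):
    m=bot.camera_model(name);K=np.array(m['mtx']);R=np.array(m['rotation']);o=np.array(m['origin'])
    v,u=np.mgrid[0:480,0:640]
    p=np.stack([(u-K[0,2])/K[0,0]*d,-(v-K[1,2])/K[1,1]*d,-d],-1)
    return p@R.T+o
E
python3 - <<'E'
from h import *
for n in('scene','top'):
    snap(n,n+'0'); print(bot.camera_model(n))
print(bot.get_obs(),bot.pinch_z)
E
```

```text
{'mtx': array([[588.75594245,   0.        , 326.66107044],
       [  0.        , 588.75594245, 246.67437286],
       [  0.        ,   0.        ,   1.        ]]), 'origin': array([0.12141676, 1.05525459, 0.6982031 ]), 'rotation': array([-0.24883237, -0.14323821,  0.44439055,  0.84857663])}
{'mtx': array([[522.69549299,   0.        , 314.80670921],
       [  0.        , 522.69549299, 240.57098558],
       [  0.        ,   0.        ,   1.        ]]), 'origin': array([0.45914532, 0.38133961, 0.97871459]), 'rotation': array([ 0.71282422,  0.04697031, -0.05581786, -0.69753837])}
{'t': 0.1, 'q': array([ 1.21288244,  0.47773915,  0.02236374,  1.556362  , -0.0115036 ,
        1.10929916, -0.08313   ]), 'joint_vel': array([-0.00051065, -0.00285904, -0.000433  , -0.00079968,  0.00027163,
        0.00093171,  0.00213448]), 'joint_torque': array([ 4.58409646e-03, -5.97758532e+01,  1.61376223e+00, -2.81955385e+01,
        1.28695305e-02,  5.05054806e-03,  2.65846916e-05]), 'eef_pos': array([ 0.16671915, -0.65352895,  0.23040481]), 'tool_rot': array([-0.08750076, -0.70147983, -0.08866396,  0.70171816]), 'contact_force': array([0.08566904, 0.01504033, 0.5840327 ]), 'torque': array([-0.00178744, -0.01014711,  0.04651314]), 'gripper_width': 1.0033880189688011} 0.0187
```

View pics/scene0.png

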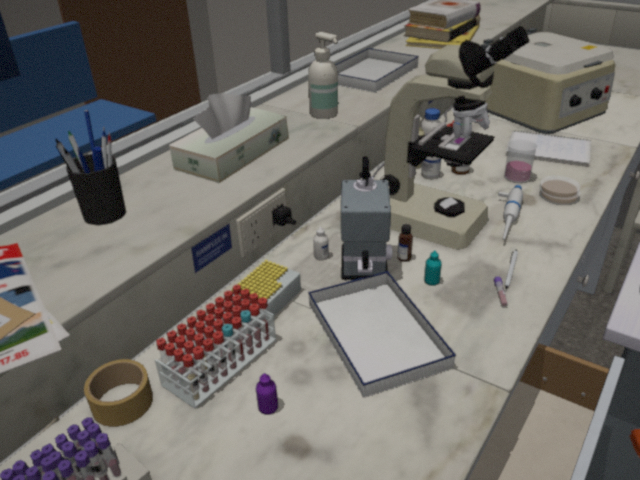

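View pics/top0.png

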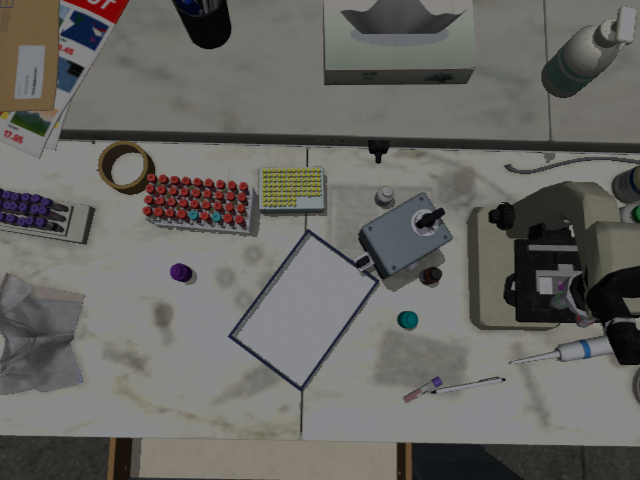

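The top view shows the housing at about (405,235) px with its front facing lower left. The knob is at (430,217), the tab at (364,262) and the tray at (305,310). Next I'll measure with depth.

```bash
cat >> h.py <<'E'
from scipy.spatial.transform import Rotation as Ro
def RR(q): return Ro.from_quat(np.roll(q,-1))
def pts(name,d):
    m=bot.camera_model(name);K=np.array(m['mtx']);R=RR(m['rotation']).as_matrix();o=np.array(m['origin'])
    v,u=np.mgrid[0:480,0:640]
    p=np.stack([(u-K[0,2])/K[0,0]*d,-(v-K[1,2])/K[1,1]*d,-d],-1)
    return p@R.T+o
E
python3 - <<'E'
from h import *
import cv2
im=cv2.imread('pics/top0.png');d=np.load('pics/top0.npy');P=pts('top',d)
v,u=np.mgrid[0:480,0:640]
roi=(u>340)&(u<465)&(v>180)&(v<300)&(d>0)
def rect(m,n):
    q=P[m][:,:2].astype(np.float32)*1000
    r=cv2.minAreaRect(q);print(n,len(q),r,np.median(P[m][:,2]));return r
bench=(u>100)&(u<160)&(v>320)&(v<420);print('bench z',np.median(P[bench][:,2]))
z=P[...,2]
h=roi&(abs(z-.165)<.006);rect(h,'head')
n,l,st,c=cv2.connectedComponentsWithStats(h.astype(np.uint8));k=1+np.argmax(st[1:,4]);r=rect(l==k,'headcc');print(cv2.boxPoints(r))
kn=roi&(z>.195);rect(kn,'knob');print(P[kn].mean(0),z[roi].max())
kt=roi&(z>.21);rect(kt,'knobtop');print(P[kt].mean(0))
tb=(u>345)&(u<385)&(v>245)&(v<275)&(abs(z-.081)<.006);rect(tb,'tab');print(P[tb].mean(0))
# tray
t=(u>215)&(u<390)&(v>220)&(v<400)
fl=t&(im.min(2)>150)&(abs(z-.002)<.006);rect(fl,'floor')
rim=t&(z>.022)&(z<.04)&(u<350);rect(rim,'rim');
for n,(a,b) in dict(white=(385,196),amber=(430,276),teal=(407,320)).items():
    m=(abs(u-a)<16)&(abs(v-b)<16)&(z>.05)&(z<.085);print(n,P[m].mean(0),np.percentile(P[m],[2,98],axis=0))
I=cv2.resize(im[170:400,220:470],None,fx=3,fy=2.6,interpolation=cv2.INTER_CUBIC);I=cv2.resize(im[170:310,330:470],(600,600),interpolation=cv2.INTER_CUBIC);cv2.imwrite('pics/crop.png',I)
s=cv2.imread('pics/scene0.png');cv2.imwrite('pics/crops.png',cv2.resize(s[145:305,290:450],(600,600),interpolation=cv2.INTER_CUBIC))
E
```

```text
bench z 0.0004508000827151415
head 3855 ((594.9588012695312, 227.22589111328125), (90.06868743896484, 120.67788696289062), 31.296884536743164) 0.1654264955229161
headcc 3855 ((594.9588012695312, 227.22589111328125), (90.06868743896484, 120.67788696289062), 31.296884536743164) 0.1654264955229161
[[525.1331  255.39062]
 [587.82196 152.27295]
 [664.7845  199.06116]
 [602.09564 302.17883]]
knob 263 ((611.296630859375, 200.1324920654297), (12.656875610351562, 42.36699295043945), 30.94871711730957) 0.216565733388405
[0.60980838 0.20195718 0.21489372] 0.22122521518075
knobtop 233 ((611.52685546875, 199.8416290283203), (12.500908851623535, 41.64310836791992), 30.80485725402832) 0.21689430959819278
[0.61082631 0.20063536 0.21651296]
tab 93 ((557.8082275390625, 288.0850830078125), (12.451105117797852, 21.61168098449707), 34.918643951416016) 0.08093314176574129
[0.55770514 0.28818718 0.08095475]
floor 0 ((0.0, 0.0), (0.0, 0.0), 0.0) nan
rim 897 ((516.1277465820312, 446.2427673339844), (303.6303405761719, 242.0653839111328), 54.94662857055664) 0.031427738997566346
white [0.68435487 0.2451014  0.0596242 ] [[0.67354203 0.2342043  0.05007239]
 [0.69862176 0.25423747 0.07261942]]
amber [0.53764972 0.16421705 0.06841258] [[0.52582373 0.1516065  0.05169488]
 [0.55162632 0.1746653  0.08069581]]
teal [0.45908051 0.20305121 0.05916992] [[0.44892323 0.18991571 0.05012051]
 [0.47021642 0.21307387 0.07258538]]
  return _methods._mean(a, axis=axis, dtype=dtype,
  ret = ret.dtype.type(ret / rcount)
```

View pics/crop.png

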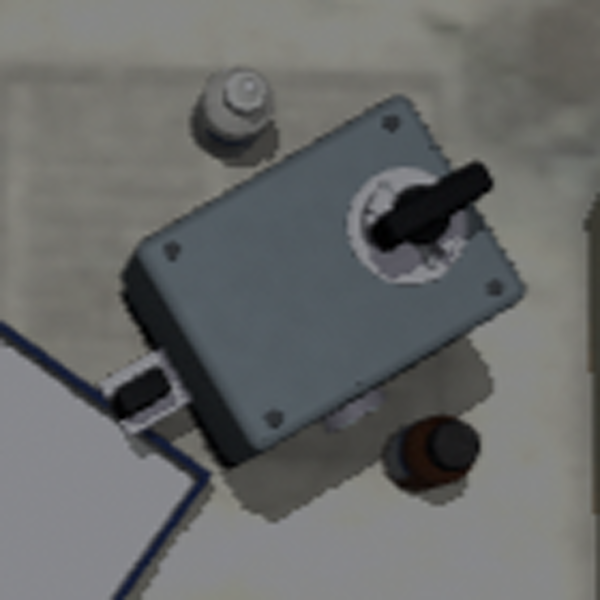

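View pics/crops.png

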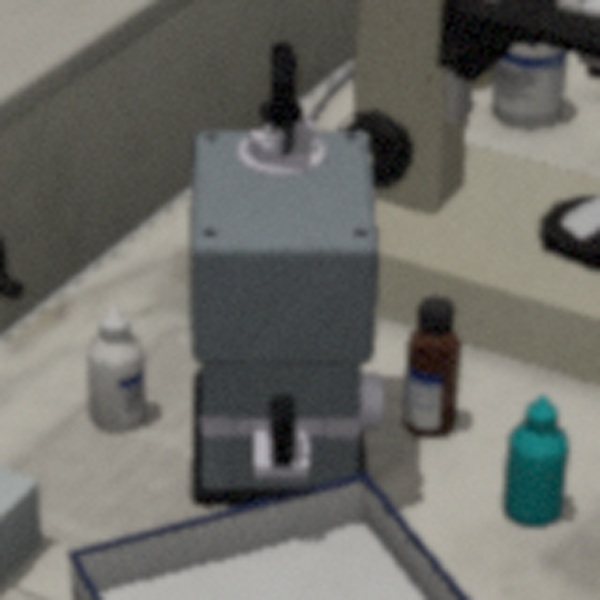

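Two independent cues agree. The head outline predicts the knob and tab positions to within 1 mm, with yaw near -58.8°. Next I need the tray and the obstacle heights along the path from the start.

```bash
python3 - <<'E'
from h import *
im=cv2.imread('pics/top0.png');d=np.load('pics/top0.npy');P=pts('top',d)
v,u=np.mgrid[0:480,0:640];z=P[...,2]
# obstacle map from both cams: max z in 10cm cells
A=np.concatenate([P[d>0]]+[pts('scene',ds)[ds>0] for ds in [np.load('pics/scene0.npy')]])
print('rows x, cols y from .5 down to -.8')
for x in np.arange(.1,1.0,.1):
    r=[]
    for y in np.arange(.7,-.85,-.1):
        m=(abs(A[:,0]-x)<.05)&(abs(A[:,1]-y)<.05)&(A[:,2]>-.1);r.append(int(1000*np.percentile(A[m,2],99.5)) if m.sum()>5 else -1)
    print(round(x,1),r)
# tray: dark-blue rim & depth
b,g,r=[im[...,i].astype(int) for i in range(3)]
t=(u>215)&(u<390)&(v>220)&(v<400)
blue=t&(b-r>25)
print(blue.sum())
m=bot.camera_model('top');K=m['mtx'];R=RR(m['rotation']).as_matrix();o=m['origin']
def ray(u,v,z):
    dd=np.array([(u-K[0,2])/K[0,0],-(v-K[1,2])/K[1,1],-1])@R.T;return o+dd*(z-o[2])/dd[2]
q=np.argwhere(blue)[:,::-1]
W=np.array([ray(a,c,.031)[:2] for a,c in q]).astype(np.float32)*1000
rc=cv2.minAreaRect(W);print(rc,cv2.boxPoints(rc))
ob=bot.get_obs();Rt=RR(ob['tool_rot']).as_matrix();print(Rt)
# scene check: tab & knob black pixels
E
```

```text
rows x, cols y from .5 down to -.8
0.1 [-71, -1, -50, -49, -49, 1, 2, 2, 1, -1, -1, -1, -1, -1, -1, -1]
0.2 [4, 4, 3, 3, 4, 3, 3, 3, 4, 3, 1, 1, 1, 1, 1, -39]
0.3 [4, 4, 4, 31, 4, 16, 13, 5, 4, 32, 33, 12, 13, 11, 1, 1]
0.4 [4, 4, 33, 32, 32, 47, 26, 423, 35, 34, 90, 14, 15, 150, 194, 197]
0.5 [4, 68, 32, 31, 166, 166, 201, 410, 199, 22, 90, 13, 14, 195, 197, 198]
0.6 [93, 95, 95, 33, 167, 218, 205, 380, 206, 100, 21, 2, 12, 191, 197, 197]
0.7 [187, 187, 187, 187, 187, 186, 186, 275, 187, 121, 120, 46, 42, 89, 199, 195]
0.8 [194, 188, 188, 239, 240, 239, 235, 368, 188, 214, 216, 215, 186, 277, 280, 280]
0.9 [199, 322, 337, 240, 307, 301, 240, 367, 188, 216, 189, 215, 186, 278, 280, 280]
479
((516.763916015625, 446.97357177734375), (304.179931640625, 239.67933654785156), 55.143123626708984) [[331.50186 390.663  ]
 [528.17847 253.67947]
 [702.026   503.28415]
 [505.34937 640.2677 ]]
[[-5.39335747e-04  2.47193713e-01 -9.68965932e-01]
 [ 1.59021293e-03 -9.68964636e-01 -2.47194267e-01]
 [-9.99998590e-01 -1.67418285e-03  1.29506628e-04]]
```

Call:
{"fn": "step_arm", "kwargs": {
  "plan": [
    [-0.94,0,0,0,0,0],
    [-0.94,0,0,0,0,0],
    [-0.94,0,0,0,0,0],
    [-0.94,0,0,0,0,0],
    [-0.94,0,0,0,0,0],
    [-0.94,0,0,0,0,0],
    [-0.94,0,0,0,0,0],
    [-0.94,0,0,0,0,0]
  ],
  "fingers": -1,
  "force": 40
}}

```text
t: 1.1
eef_pos: [0.1668, -0.6538, 0.5328]
tool_rot: [-0.088, -0.702, -0.088, 0.702]
contact_force: [-0.6, -0.1, 0.7]
gripper_width: 1.001
```

```bash
python3 - <<'E'
from h import *
im=cv2.imread('pics/top0.png')
v,u=np.mgrid[0:480,0:640]
b,g,r=[im[...,i].astype(int) for i in range(3)]
blue=((b-r>20)&(u>222)&(u<388)&(v>222)&(v<400)).astype(np.uint8)
n,l,st,c=cv2.connectedComponentsWithStats(cv2.dilate(blue,np.ones((3,3))));k=1+np.argmax(st[1:,4])
q=np.argwhere((l==k)&(blue>0))[:,::-1]
hull=cv2.convexHull(q.astype(np.float32)).reshape(-1,2);print(st)
m=bot.camera_model('top');K=m['mtx'];R=RR(m['rotation']).as_matrix();o=m['origin']
def ray(u,v,z):
    dd=np.array([(u-K[0,2])/K[0,0],-(v-K[1,2])/K[1,1],-1])@R.T;return o+dd*(z-o[2])/dd[2]
W=np.array([ray(a,c,.031)[:2] for a,c in q]).astype(np.float32)*1000
rc=cv2.minAreaRect(W);print(rc,cv2.boxPoints(rc))
E
```

```text
[[     0      0    640    480 305370]
 [   227    229    153    163   1830]]
((475.4766540527344, 387.7811279296875), (160.2462921142578, 240.7759246826172), 55.02711868286133) [[330.90225 391.13135]
 [528.1997  253.12134]
 [620.051   384.4309 ]
 [422.7536  522.4409 ]]
```

Tray centre is (0.4755, 0.3878). Next comes the arc swing at z ≈ 0.53, above the microscope (about 0.42 m).

Call:
{"fn": "step_arm", "kwargs": {
  "plan": [
    [0,-0.058,-0.98,-0.0093,0,0],
    [0,-0.058,-0.98,-0.0093,0,0],
    [0,-0.058,-0.98,-0.0093,0,0],
    [0,-0.058,-0.98,-0.0093,0,0],
    [0,-0.058,-0.98,-0.0093,0,0],
    [0,-0.058,-0.98,-0.0093,0,0],
    [0,-0.058,-0.98,-0.0093,0,0],
    [0,-0.058,-0.98,-0.0093,0,0]
  ]
}}

```text
t: 2.1
eef_pos: [0.439, -0.5003, 0.5314]
tool_rot: [-0.248, -0.662, -0.249, 0.662]
contact_force: [0.4, -0.4, 0.4]
gripper_width: 0.996
```

Call:
{"fn": "step_arm", "kwargs": {
  "plan": [
    [0,-0.058,-0.98,-0.0093,0,0],
    [0,-0.058,-0.98,-0.0093,0,0],
    [0,-0.058,-0.98,-0.0093,0,0],
    [0,-0.058,-0.98,-0.0093,0,0],
    [0,-0.058,-0.98,-0.0093,0,0],
    [0,-0.058,-0.98,-0.0093,0,0],
    [0,-0.058,-0.98,-0.0093,0,0],
    [0,-0.058,-0.98,-0.0093,0,0]
  ]
}}

```text
t: 3.1
eef_pos: [0.6117, -0.2413, 0.5314]
tool_rot: [-0.395, -0.586, -0.396, 0.587]
contact_force: [0.6, -0.0, 0.2]
gripper_width: 0.997
```

Call:
{"fn": "step_arm", "kwargs": {
  "plan": [
    [0,-0.058,-0.98,-0.0093,0,0],
    [0,-0.058,-0.98,-0.0093,0,0],
    [0,-0.058,-0.98,-0.0093,0,0],
    [0,-0.058,-0.98,-0.0093,0,0],
    [0,-0.058,-0.98,-0.0093,0,0],
    [0,-0.058,-0.98,-0.0093,0,0],
    [0,-0.058,-0.98,-0.0093,0,0],
    [0,-0.058,-0.98,-0.0093,0,0]
  ]
}}

```text
t: 4.1
eef_pos: [0.6492, 0.0677, 0.5314]
tool_rot: [0.52, 0.478, 0.521, -0.479]
contact_force: [-0.1, 0.3, 0.0]
gripper_width: 1.0
```

```bash
cat >> h.py <<'E'
YAW=np.deg2rad(-58.85)
xh=np.array([np.cos(YAW),np.sin(YAW),0]);yh=np.array([-np.sin(YAW),np.cos(YAW),0]);zh=np.array([0,0,1.])
H=np.array([.6003,.2187,0])
def toolR(lean): # lean deg toward front
    a=np.deg2rad(lean);x=np.sin(a)*xh-np.cos(a)*zh;return np.stack([x,yh,np.cross(x,yh)],1)
def go(target_tcp,Rt,order='rot'):
    ob=bot.get_obs();p=ob['eef_pos'];R=RR(ob['tool_rot']).as_matrix()
    rv=Ro.from_matrix(R.T@Rt).as_rotvec()
    print('t',ob['t'],'turn units',np.round(rv/2/np.pi,4),'min rows',np.degrees(np.linalg.norm(rv))/10.7)
    print('shift after turn',np.round(Rt.T@(target_tcp-p)/.04,3),'shift before turn',np.round(R.T@(target_tcp-p)/.04,3))
    print('F',np.round(ob['contact_force'],2),'T',np.round(ob['torque'],2),'w',round(ob['gripper_width'],3),'p',p.round(4))
KN=H+22e-3*xh
E
python3 - <<'E'
from h import *
print(KN,bot.get_obs()['q'])
go(KN+[0,0,.260],toolR(0))
E
```

```text
[0.61168017 0.19987205 0.        ] [ 0.10822564  0.37993388 -0.49175383  1.07334162  0.17813353  1.72847937
 -0.24212462]
t 4.1 turn units [-0.0733 -0.      0.0002] min rows 2.465729242608324
shift after turn [ 6.785  0.907 -3.312] shift before turn [ 6.785 -0.651 -3.372]
F [-0.13  0.25  0.01] T [-0.02 -0.05  0.04] w 1.0 p [0.6492 0.0677 0.5314]
```

Call:
{"fn": "step_arm", "kwargs": {
  "plan": [
    [0,-0.163,-0.843,0,0,0],
    [0,-0.163,-0.843,0,0,0],
    [0,-0.163,-0.843,0,0,0],
    [0,-0.163,-0.843,0,0,0],
    [0,0,0,-0.0245,0,0],
    [0.5,0,0,-0.0245,0,0],
    [0.9,0,0,-0.0245,0,0],
    [0.9,0,0,0,0,0]
  ]
}}

```text
t: 5.1
eef_pos: [0.6122, 0.1987, 0.4386]
tool_rot: [0.616, 0.347, 0.616, -0.347]
contact_force: [0.4, -0.1, -0.1]
gripper_width: 0.999
```

Call:
{"fn": "step_arm", "kwargs": {
  "plan": [
    [0.95,0,0,0,0,0],
    [0.95,0,0,0,0,0],
    [0.95,0,0,0,0,0],
    [0.8,0,0,0,0,0],
    [0.6,0,0,0,0,0],
    [0,0,0,0,0,0]
  ],
  "fingers": -0.2
}}

```text
t: 5.85
eef_pos: [0.6111, 0.198, 0.2677]
tool_rot: [0.615, 0.346, 0.617, -0.349]
contact_force: [-0.3, -0.3, 1.2]
gripper_width: 0.595
```

```bash
python3 - <<'E'
from h import *
go(KN+[0,0,.206+.0015-.0187],toolR(0))
snap('scene','scene1');im,_=snap('top','top1')
s=cv2.imread('pics/scene1.png');cv2.imwrite('pics/c1.png',np.hstack([cv2.resize(s[80:240,290:450],(400,400)),cv2.resize(cv2.imread('pics/top1.png')[150:290,360:500],(400,400))]))
E
```

```text
t 5.85 turn units [-0.0001 -0.0001  0.0008] min rows 0.02617762349509788
shift after turn [ 1.972  0.037 -0.033] shift before turn [ 1.972  0.046 -0.032]
F [-0.29 -0.27  1.2 ] T [-0.01  0.01 -0.  ] w 0.595 p [0.6111 0.198  0.2677]
```

View pics/c1.png

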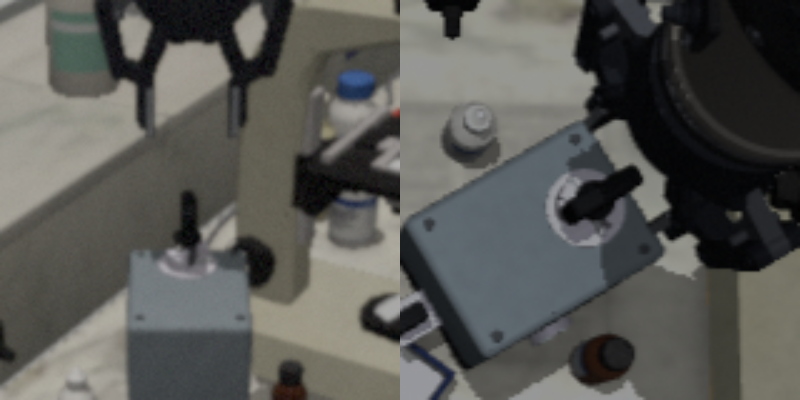

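The picture shows the wing knob (crop 188,215) centred between the open fingers, and the path down is clear. Next: descend and grip.

Call:
{"fn": "step_arm", "kwargs": {
  "plan": [
    [0.6,0.043,-0.032,0,0,0.0008],
    [0.6,0,0,0,0,0],
    [0.5,0,0,0,0,0],
    [0.27,0,0,0,0,0],
    [0,0,0,0,0,0]
  ]
}}

```text
t: 6.58
eef_pos: [0.6133, 0.2009, 0.191]
tool_rot: [0.617, 0.349, 0.615, -0.346]
contact_force: [-0.1, -0.4, 1.6]
gripper_width: 0.6
```

Call:
{"fn": "step_arm", "kwargs": {
  "plan": [
    [0,0,0,0,0,0],
    [0,0,0,0,0,0],
    [0,0,0,0,0,0],
    [0,0,0,0,0,0]
  ],
  "fingers": 1,
  "force": 40
}}

```text
t: 7.08
eef_pos: [0.6118, 0.2, 0.1924]
tool_rot: [0.616, 0.348, 0.615, -0.347]
contact_force: [-8.4, -4.4, 9.0]
gripper_width: 0.134
```

```bash
python3 - <<'E'
from h import *
go(KN+[0,0,.206+.0015-.0187],toolR(0))
E
```

```text
t 7.075 turn units [-0.0001  0.0001 -0.0002] min rows 0.008492467452083126
shift after turn [ 0.089 -0.004  0.002] shift before turn [ 0.089 -0.004  0.002]
F [-8.38 -4.38  8.97] T [-0.91  1.84  0.04] w 0.134 p [0.6118 0.2    0.1924]
```

Call:
{"fn": "step_arm", "kwargs": {
  "plan": [
    [-0.1,-0.04,0,0,0,0],
    [-0.12,0,0,0,0,0],
    [-0.12,0,0,0,0,0],
    [-0.08,0,0,0,0,0],
    [0,0,0,0,0,0]
  ]
}}

```text
t: 7.7
eef_pos: [0.6116, 0.1999, 0.2081]
tool_rot: [0.617, 0.349, 0.615, -0.346]
contact_force: [-1.5, -0.6, -8.2]
gripper_width: 0.132
```

Call:
{"fn": "step_arm", "kwargs": {
  "plan": [
    [0.01,0,0,-0.0208,0,0],
    [0,0,0,-0.0208,0,0],
    [0,0,0,-0.0208,0,0],
    [0,0,0,-0.0208,0,0],
    [0,0,0,-0.0208,0,0],
    [0,0,0,-0.0208,0,0],
    [0,0,0,-0.0208,0,0],
    [0,0,0,-0.0208,0,0]
  ]
}}

```text
t: 8.7
eef_pos: [0.6108, 0.1988, 0.2068]
tool_rot: [0.707, -0.008, 0.707, 0.008]
contact_force: [-4.2, -2.6, -6.7]
gripper_width: 0.128
```

```bash
python3 - <<'E'
from h import *
go(KN+[0,0,.206+.0015-.0187],toolR(0))
E
```

```text
t 8.7 turn units [ 1.669e-01  2.000e-04 -1.000e-04] min rows 5.614277598509138
shift after turn [ 0.451  0.033 -0.012] shift before turn [0.451 0.027 0.022]
F [-4.15 -2.57 -6.69] T [-0.48  0.89 -0.01] w 0.128 p [0.6108 0.1988 0.2068]
```

Call:
{"fn": "step_arm", "kwargs": {
  "plan": [
    [0.04,0,0,0,0,0],
    [0.04,0,0,0,0,0],
    [0.04,0,0,0,0,0],
    [0,0,0,0,0,0]
  ]
}}

```text
t: 9.2
eef_pos: [0.6108, 0.1988, 0.2032]
tool_rot: [0.708, -0.006, 0.706, 0.006]
contact_force: [-6.0, -4.0, -1.4]
gripper_width: 0.132
```

Call:
{"fn": "step_arm", "kwargs": {
  "plan": [
    [0.03,0,0,0,0,0],
    [0,0,0,0,0,0]
  ]
}}

```text
t: 9.45
eef_pos: [0.6108, 0.1989, 0.2023]
tool_rot: [0.708, -0.006, 0.706, 0.006]
contact_force: [-6.2, -4.6, 0.4]
gripper_width: 0.13
```

Call:
{"fn": "step_arm", "kwargs": {
  "plan": [
    [0,0,0,0,0,0],
    [0,0,0,0,0,0],
    [0,0,0,0,0,0]
  ],
  "fingers": -0.2
}}

```text
t: 9.82
eef_pos: [0.6126, 0.2007, 0.2025]
tool_rot: [0.709, -0.005, 0.705, 0.007]
contact_force: [1.1, 0.0, -0.1]
gripper_width: 0.601
```

Call:
{"fn": "step_arm", "kwargs": {
  "plan": [
    [-0.5,0,0,0,0,0],
    [-0.9,0,0,0,0,0],
    [-0.9,0,0,0,0,0],
    [-0.9,0,0,0.025,0,0],
    [0,0,0,0.025,0,0]
  ]
}}

```text
t: 10.45
eef_pos: [0.6127, 0.2015, 0.3351]
tool_rot: [0.703, 0.109, 0.695, -0.103]
contact_force: [0.1, 0.7, -1.7]
gripper_width: 0.6
```

```bash
python3 - <<'E'
from h import *
snap('scene','scene2');im,d=snap('top','top2')
s=cv2.imread('pics/scene2.png');cv2.imwrite('pics/c2.png',np.hstack([cv2.resize(s[120:300,290:470],(400,400)),cv2.resize(cv2.imread('pics/top2.png')[170:310,330:470],(400,400))]))
P=pts('top',d);v,u=np.mgrid[0:480,0:640];z=P[...,2]
m=(np.hypot(P[...,0]-KN[0],P[...,1]-KN[1])<.03)&(z>.2)&(z<.245)&(d>0);print(m.sum(),cv2.minAreaRect(P[m][:,:2].astype(np.float32)*1000) if m.sum() else 0,np.median(z[m]))
# slider target
G=H-81e-3*xh+[0,0,.069]
for lean in (40,45):
    Rt=toolR(lean);x=Rt[:,0]
    print(lean,x);
    go(G+[0,0,.007]+x*.0187-.10*x,Rt)
print(bot.get_obs()['q'])
E
```

```text
356 ((610.909423828125, 202.0362091064453), (17.355403900146484, 41.46862030029297), 87.08385467529297) 0.22538077562607078
40 [ 0.33250141 -0.55010792 -0.76604444]
t 10.55 turn units [ 0.1109 -0.1055 -0.0416] min rows 5.336172942204735
shift after turn [ 1.224 -0.009 -6.079] shift before turn [ 4.842  2.548 -2.919]
F [-0.51  0.08  0.01] T [ 0.04  0.06 -0.04] w 0.598 p [0.6117 0.2004 0.3321]
45 [ 0.36577245 -0.6051533  -0.70710678]
t 10.55 turn units [ 0.1096 -0.1187 -0.0467] min rows 5.65673235453451
shift after turn [ 0.682 -0.009 -6.34 ] shift before turn [ 4.962  2.634 -3.017]
F [-0.51  0.08  0.01] T [ 0.04  0.06 -0.04] w 0.598 p [0.6117 0.2004 0.3321]
[ 0.14061078  0.45696057 -0.79427621  1.4736726   0.33055855  1.34032641
  0.59852137]
```

View pics/c2.png

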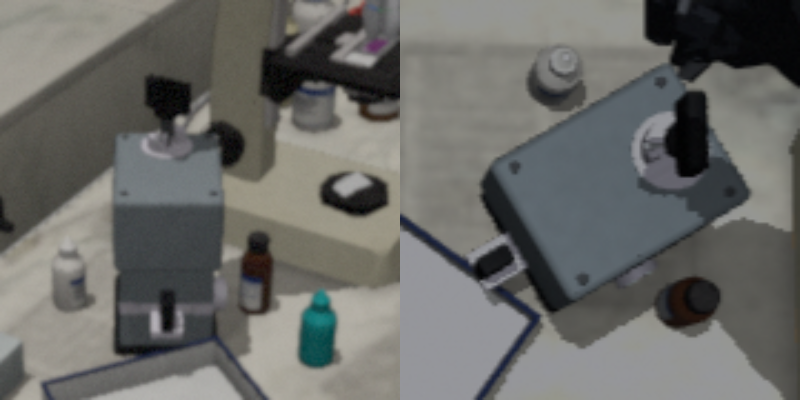

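The knob is parked: the wing turned from yaw -58.8° to about +1°, its top is about 8.5 mm higher, and it holds with the gripper away. The bottles are undisturbed. Now I'll lean the tool for the tab.

Call:
{"fn": "step_arm", "kwargs": {
  "plan": [
    [0,0,0,0.0184,-0.0185,-0.0073],
    [0,0,0,0.0184,-0.0185,-0.0073],
    [0,0,0,0.0184,-0.0185,-0.0073],
    [0,0,0,0.0184,-0.0185,-0.0073],
    [0,0,0,0.0184,-0.0185,-0.0073],
    [0,0,0,0.0184,-0.0185,-0.0073],
    [0,0,0,0,0,0]
  ]
}}

```text
t: 11.42
eef_pos: [0.6102, 0.2025, 0.3279]
tool_rot: [0.796, 0.195, 0.357, -0.447]
contact_force: [0.6, 0.9, 0.5]
gripper_width: 0.597
```

```bash
cat >> h.py <<'E'
G=H-81e-3*xh+[0,0,.069]
TR=toolR(42)
E
python3 - <<'E'
from h import *
go(G+[0,0,.007]+TR[:,0]*(.0187-.1),TR)
print(bot.get_obs()['q'])
E
```

```text
t 11.425 turn units [ 0.0019 -0.0001  0.0002] min rows 0.06470279167005707
shift after turn [ 9.75e-01 -2.00e-03 -6.07e+00] shift before turn [ 0.981  0.072 -6.069]
F [0.59 0.88 0.48] T [ 0.58  0.36 -0.01] w 0.597 p [0.6102 0.2025 0.3279]
[-0.37874971  0.44605529 -0.52394414  1.62219777  0.8983308   1.50600889
 -0.57700271]
```

Call:
{"fn": "step_arm", "kwargs": {
  "plan": [
    [0,0,-0.8,0.0019,0,0],
    [0,0,-0.95,0,0,0],
    [0,0,-0.95,0,0,0],
    [0,0,-0.95,0,0,0],
    [0,0,-0.95,0,0,0],
    [0.2,0,-0.85,0,0,0],
    [0.6,0,-0.62,0,0,0],
    [0.15,0,0,0,0,0]
  ]
}}

```text
t: 12.42
eef_pos: [0.5328, 0.332, 0.1373]
tool_rot: [0.794, 0.201, 0.354, -0.452]
contact_force: [0.7, -0.0, 0.1]
gripper_width: 0.596
```

```bash
python3 - <<'E'
from h import *
snap('scene','scene3')
go(G+[0,0,.007]+TR[:,0]*(.0187),TR)
print(bot.get_obs()['q'])
s=cv2.imread('pics/scene3.png');cv2.imwrite('pics/c3.png',cv2.resize(s[120:320,270:470],(600,600)))
E
```

```text
t 12.475 turn units [-0.0012  0.0001  0.0008] min rows 0.04786977493292026
shift after turn [ 2.455 -0.033 -0.122] shift before turn [ 2.455 -0.021 -0.124]
F [ 1.07 -1.5   0.46] T [0.62 0.35 0.03] w 0.599 p [0.5339 0.3311 0.1383]
[-0.61549604  0.72178007 -0.53100879  1.66756727  0.94195528  1.46295384
 -1.00003346]
```

View pics/c3.png

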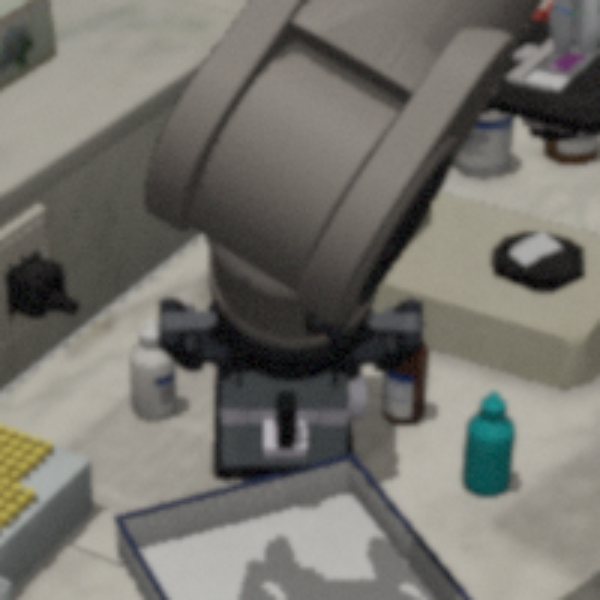

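The tab (crop 287,415) is centred between the fingers and nothing else is near.

Call:
{"fn": "step_arm", "kwargs": {
  "plan": [
    [0.6,-0.02,-0.12,-0.0006,0,0.0004],
    [0.7,0,0,0,0,0],
    [0.6,0,0,0,0,0],
    [0.3,0,0,0,0,0],
    [0,0,0,0,0,0]
  ]
}}

```text
t: 13.1
eef_pos: [0.5612, 0.2845, 0.0699]
tool_rot: [0.795, 0.202, 0.352, -0.45]
contact_force: [-0.4, 0.1, 0.9]
gripper_width: 0.6
```

```bash
python3 - <<'E'
from h import *
go(G+[0,0,.007]+TR[:,0]*(.0187),TR)
E
```

```text
t 13.1 turn units [-0.0009  0.0002  0.0001] min rows 0.03258915092894842
shift after turn [ 0.28  -0.013  0.018] shift before turn [ 0.28  -0.013  0.018]
F [-0.36  0.1   0.91] T [0.59 0.37 0.02] w 0.6 p [0.5612 0.2845 0.0699]
```

Call:
{"fn": "step_arm", "kwargs": {
  "plan": [
    [0.26,-0.013,0.015,-0.0009,0,0],
    [0,0,0,0,0,0]
  ]
}}

```text
t: 13.35
eef_pos: [0.5643, 0.2785, 0.0628]
tool_rot: [0.796, 0.199, 0.354, -0.449]
contact_force: [0.4, -0.3, 0.4]
gripper_width: 0.597
```

Call:
{"fn": "step_arm", "kwargs": {
  "plan": [
    [0,0,0,0,0,0],
    [0,0,0,0,0,0],
    [0,0,0,0,0,0],
    [0,0,0,0,0,0]
  ],
  "fingers": 1,
  "force": 30
}}

```text
t: 13.85
eef_pos: [0.5643, 0.2793, 0.0632]
tool_rot: [0.796, 0.2, 0.354, -0.448]
contact_force: [-1.6, 1.5, 2.6]
gripper_width: 0.131
```

```bash
cat >> h.py <<'E'
def rep():
    ob=bot.get_obs();B=np.stack([xh,yh,zh],1);R=RR(ob['tool_rot']).as_matrix()
    gp=ob['eef_pos']-.0187*R[:,0]
    print('t',ob['t'],'F housing',np.round(B.T@ob['contact_force'],1),'T',np.round(B.T@ob['torque'],2),'grasp rel home mm',np.round(1000*B.T@(gp-G),1),'rotvec err deg (housing)',np.round(np.degrees(B.T@Ro.from_matrix(R@TR.T).as_rotvec()),2),'w',round(ob['gripper_width'],3))
    print(' unit shifts in tool: fwd -x_h 40mm:',np.round(R.T@-xh,3),' up:',np.round(R.T@zh,3))
E
python3 - <<'E'
from h import *
rep()
E
```

```text
t 13.85 F housing [-2.1 -0.6  2.6] T [-0.1   0.53 -0.03] grasp rel home mm [-2.   0.5  8.1] rotvec err deg (housing) [ 0.05 -0.04  0.04] w 0.131
 unit shifts in tool: fwd -x_h 40mm: [-0.67   0.001 -0.743]  up: [-0.743  0.001  0.67 ]
```

Call:
{"fn": "step_arm", "kwargs": {
  "plan": [
    [-0.042,0,-0.046,0,0,0],
    [-0.084,0,-0.093,0,0,0],
    [-0.084,0,-0.093,0,0,0],
    [-0.084,0,-0.093,0,0,0]
  ]
}}

```text
t: 14.35
eef_pos: [0.5551, 0.2941, 0.0631]
tool_rot: [0.796, 0.2, 0.354, -0.449]
contact_force: [1.5, -0.8, 2.1]
gripper_width: 0.131
```

```bash
python3 - <<'E'
from h import *
rep()
E
```

```text
t 14.35 F housing [1.4 0.9 2.1] T [-0.06  0.09 -0.03] grasp rel home mm [-19.5   0.3   8. ] rotvec err deg (housing) [ 0.03 -0.08  0.02] w 0.131
 unit shifts in tool: fwd -x_h 40mm: [-0.67   0.    -0.742]  up: [-0.742  0.     0.67 ]
```

Call:
{"fn": "step_arm", "kwargs": {
  "plan": [
    [-0.084,0,-0.093,0,0,0],
    [-0.084,0,-0.093,0,0,0],
    [-0.084,0,-0.093,0,0,0],
    [-0.084,0,-0.093,0,0,0],
    [-0.084,0,-0.093,0,0,0],
    [-0.084,0,-0.093,0,0,0],
    [-0.084,0,-0.093,0,0,0],
    [-0.084,0,-0.093,0,0,0]
  ]
}}

```text
t: 15.35
eef_pos: [0.5342, 0.3286, 0.0629]
tool_rot: [0.796, 0.2, 0.354, -0.449]
contact_force: [0.6, -0.8, 1.3]
gripper_width: 0.131
```

```bash
python3 - <<'E'
from h import *
rep()
E
```

```text
t 15.35 F housing [1.  0.1 1.3] T [0.07 0.33 0.03] grasp rel home mm [-59.8   0.2   7.8] rotvec err deg (housing) [ 0.01 -0.04  0.03] w 0.131
 unit shifts in tool: fwd -x_h 40mm: [-0.67   0.001 -0.743]  up: [-0.743  0.     0.67 ]
```

Call:
{"fn": "step_arm", "kwargs": {
  "plan": [
    [-0.085,0,-0.093,0,0,0],
    [-0.085,0,-0.093,0,0,0],
    [-0.085,0,-0.093,0,0,0],
    [-0.085,0,-0.093,0,0,0],
    [-0.085,0,-0.093,0,0,0],
    [-0.085,0,-0.093,0,0,0],
    [-0.085,0,-0.093,0,0,0],
    [-0.085,0,-0.093,0,0,0]
  ]
}}

```text
t: 16.35
eef_pos: [0.5133, 0.3632, 0.0631]
tool_rot: [0.796, 0.2, 0.354, -0.449]
contact_force: [0.6, -0.1, -0.6]
gripper_width: 0.131
```

Call:
{"fn": "step_arm", "kwargs": {
  "plan": [
    [-0.1,0,-0.108,0,0,0],
    [-0.15,0,-0.162,0,0,0],
    [-0.25,0,-0.277,0,0,0],
    [-0.1,0,-0.111,0,0,0],
    [0,0,0,0,0,0]
  ]
}}

```text
t: 16.98
eef_pos: [0.4945, 0.3941, 0.0633]
tool_rot: [0.796, 0.2, 0.354, -0.448]
contact_force: [0.9, -0.7, -0.5]
gripper_width: 0.13
```

```bash
python3 - <<'E'
from h import *
rep()
snap('scene','scene4');im,d=snap('top','top4')
a=cv2.imread('pics/scene4.png')[160:400,250:490];b=cv2.imread('pics/top4.png')[180:400,220:440]
cv2.imwrite('pics/c4.png',np.hstack([cv2.resize(a,(400,400)),cv2.resize(b,(400,400))]))
E
```

```text
t 16.975 F housing [ 1.   0.4 -0.5] T [ 0.02  0.81 -0.01] grasp rel home mm [-136.3    0.2    8.2] rotvec err deg (housing) [ 0.02 -0.03  0.09] w 0.13
 unit shifts in tool: fwd -x_h 40mm: [-0.669  0.002 -0.743]  up: [-0.743  0.     0.669]
```

View pics/c4.png

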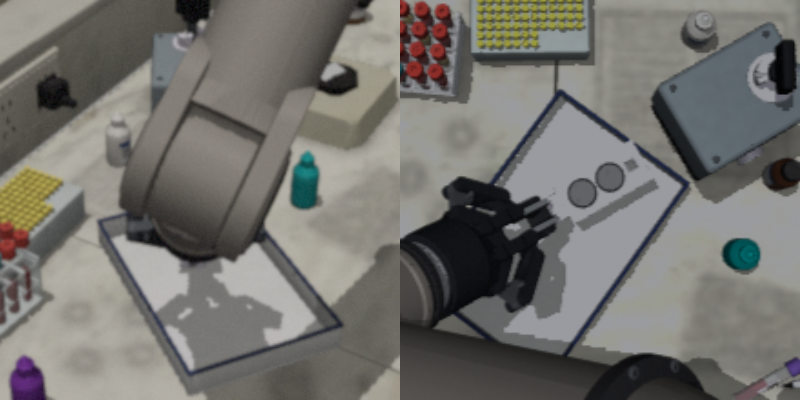

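The slider is out and held, with its plate and two glass filters over the tray at crop (610,185). I'll check that it is level by depth and compute the shift to the tray.

```bash
cat >> h.py <<'E'
def plate(d):
    P=pts('top',d);B=np.stack([xh,yh,zh],1)
    ob=bot.get_obs();gp=ob['eef_pos']-.0187*RR(ob['tool_rot']).as_matrix()[:,0]
    q=(P-gp)@B
    m=(d>0)&(q[...,0]>.035)&(q[...,0]<.105)&(abs(q[...,1])<.017)
    z=P[...,2][m];zz=np.median(z);k=abs(z-zz)<.012;Q=q[m][k]
    A=np.c_[Q[:,:2],np.ones(len(Q))];c=np.linalg.lstsq(A,P[...,2][m][k],rcond=None)[0]
    print('plate n',k.sum(),'slope deg x,y',np.degrees(c[:2]).round(2),'z',zz,'z at grip',c[2])
E
python3 - <<'E'
from h import *
plate(np.load('pics/top4.npy'))
T=np.array([.4755,.3878,0]);ob=bot.get_obs();gp=ob['eef_pos']-.0187*RR(ob['tool_rot']).as_matrix()[:,0]
print('need mm', ((T-45e-3*xh-gp)*1000).round(1),'housing',(np.stack([xh,yh,zh])@(T-45e-3*xh-gp)*1000).round(1))
R=RR(ob['tool_rot']).as_matrix()
print('horizontal shift units',(R.T@((T-45e-3*xh-gp)*[1,1,0])/.04).round(3),'down 1mm',(R.T@[0,0,-.001]/.04).round(4))
E
```

```text
plate n 740 slope deg x,y [-0.21 -0.1 ] z 0.05405101960342118 z at grip 0.054258398262033214
need mm [-36.6  22.7 -77.3] housing [-38.4 -19.6 -77.3]
horizontal shift units [-0.643 -0.489 -0.712] down 1mm [ 0.0186 -0.     -0.0168]
```

Call:
{"fn": "step_arm", "kwargs": {
  "plan": [
    [-0.107,-0.082,-0.119,0,0,0],
    [-0.107,-0.082,-0.119,0,0,0],
    [-0.107,-0.082,-0.119,0,0,0],
    [-0.107,-0.082,-0.119,0,0,0],
    [-0.107,-0.082,-0.119,0,0,0],
    [-0.107,-0.082,-0.119,0,0,0],
    [0,0,0,0,0,0]
  ]
}}

```text
t: 17.95
eef_pos: [0.4577, 0.4165, 0.0633]
tool_rot: [0.796, 0.199, 0.354, -0.448]
contact_force: [0.7, -1.0, -1.0]
gripper_width: 0.133
```

Call:
{"fn": "step_arm", "kwargs": {
  "plan": [
    [0.1,0,-0.09,0,0,0],
    [0.12,0,-0.108,0,0,0],
    [0.12,0,-0.108,0,0,0],
    [0.12,0,-0.108,0,0,0],
    [0.12,0,-0.108,0,0,0],
    [0.07,0,-0.063,0,0,0],
    [0,0,0,0,0,0]
  ]
}}

```text
t: 18.82
eef_pos: [0.4584, 0.4156, 0.0281]
tool_rot: [0.796, 0.199, 0.354, -0.449]
contact_force: [-0.0, -0.2, -0.7]
gripper_width: 0.13
```

```bash
python3 - <<'E'
from h import *
rep()
im,d=snap('top','top5');plate(d)
E
```

```text
t 18.825 F housing [ 0.1 -0.1 -0.7] T [0.02 0.82 0.  ] grasp rel home mm [-173.5  -19.6  -27. ] rotvec err deg (housing) [-0.01 -0.07  0.02] w 0.13
 unit shifts in tool: fwd -x_h 40mm: [-0.67   0.    -0.742]  up: [-0.742 -0.     0.67 ]
plate n 703 slope deg x,y [-0.26 -0.31] z 0.01859666971816376 z at grip 0.018937548546617097
```

Call:
{"fn": "step_arm", "kwargs": {
  "plan": [
    [0.028,0,-0.025,0,0,0],
    [0.028,0,-0.025,0,0,0],
    [0.028,0,-0.025,0,0,0],
    [0.028,0,-0.025,0,0,0],
    [0.0186,0,-0.0168,0,0,0],
    [0,0,0,0,0,0]
  ]
}}

```text
t: 19.62
eef_pos: [0.4584, 0.4158, 0.0213]
tool_rot: [0.796, 0.2, 0.354, -0.449]
contact_force: [0.1, -0.2, -0.9]
gripper_width: 0.13
```

Call:
{"fn": "step_arm", "kwargs": {
  "plan": [
    [0.0093,0,-0.0084,0,0,0],
    [0.0093,0,-0.0084,0,0,0],
    [0,0,0,0,0,0]
  ]
}}

```text
t: 20.0
eef_pos: [0.4584, 0.4158, 0.0204]
tool_rot: [0.796, 0.2, 0.354, -0.449]
contact_force: [0.7, 0.4, -0.8]
gripper_width: 0.132
```

```bash
python3 - <<'E'
from h import *
rep()
E
```

```text
t 20.0 F housing [-0.   0.8 -0.8] T [0.02 0.8  0.01] grasp rel home mm [-173.6  -19.5  -34.7] rotvec err deg (housing) [ 0.02 -0.05  0.02] w 0.132
 unit shifts in tool: fwd -x_h 40mm: [-0.67   0.    -0.743]  up: [-0.743  0.     0.67 ]
```

Call:
{"fn": "step_arm", "kwargs": {
  "plan": [
    [0.0093,0,-0.0084,0,0,0],
    [0,0,0,0,0,0]
  ]
}}

```text
t: 20.25
eef_pos: [0.4585, 0.4158, 0.0201]
tool_rot: [0.796, 0.2, 0.354, -0.449]
contact_force: [-0.1, -0.5, 0.5]
gripper_width: 0.131
```

Call:
{"fn": "step_arm", "kwargs": {
  "plan": [
    [0.0093,0,-0.0084,0,0,0],
    [0,0,0,0,0,0]
  ]
}}

```text
t: 20.5
eef_pos: [0.4585, 0.4158, 0.02]
tool_rot: [0.796, 0.2, 0.354, -0.449]
contact_force: [-1.8, 0.4, 5.4]
gripper_width: 0.13
```

```bash
python3 - <<'E'
from h import *
rep()
im,d=snap('top','top6');plate(d)
E
```

```text
t 20.5 F housing [-1.3 -1.3  5.4] T [-0.24  0.09 -0.21] grasp rel home mm [-173.6  -19.4  -35.1] rotvec err deg (housing) [ 0.04 -0.09  0.02] w 0.13
 unit shifts in tool: fwd -x_h 40mm: [-0.67   0.    -0.742]  up: [-0.742  0.001  0.67 ]
plate n 701 slope deg x,y [-0.82  0.16] z 0.01066451687647374 z at grip 0.011523031670933916
```

The slider is on the floor (5 N contact). I'll ease off slightly, then release.

Call:
{"fn": "step_arm", "kwargs": {
  "plan": [
    [-0.007,0,0.0063,0,0,0],
    [0,0,0,0,0,0]
  ]
}}

```text
t: 20.8
eef_pos: [0.4585, 0.4158, 0.0201]
tool_rot: [0.796, 0.2, 0.354, -0.449]
contact_force: [-0.8, -0.9, 5.9]
gripper_width: 0.127
```

Call:
{"fn": "step_arm", "kwargs": {
  "plan": [
    [0,0,0,0,0,0],
    [0,0,0,0,0,0],
    [0,0,0,0,0,0],
    [0,0,0,0,0,0]
  ],
  "fingers": -0.2
}}

```text
t: 21.3
eef_pos: [0.4585, 0.4158, 0.0196]
tool_rot: [0.796, 0.2, 0.354, -0.449]
contact_force: [0.3, 0.2, 0.3]
gripper_width: 0.602
```

Call:
{"fn": "step_arm", "kwargs": {
  "plan": [
    [-0.2,0,0,0,0,0],
    [-0.5,0,0,0,0,0],
    [-0.8,0,0,0,0,0],
    [-0.9,0,0,0,0,0],
    [-0.9,0,0,0,0,0],
    [-0.9,0,0,0,0,0],
    [-0.5,0,0,0,0,0],
    [0,0,0,0,0,0]
  ]
}}

```text
t: 22.3
eef_pos: [0.3922, 0.5252, 0.1605]
tool_rot: [0.796, 0.201, 0.355, -0.447]
contact_force: [0.2, -0.6, -0.6]
gripper_width: 0.6
```

```bash
python3 - <<'E'
from h import *
rep()
snap('scene','scene7');im,d=snap('top','top7')
P=pts('top',d);v,u=np.mgrid[0:480,0:640];z=P[...,2]
for n,(a,b) in dict(white=(385,196),amber=(430,276)).items():
    m=(abs(u-a)<16)&(abs(v-b)<16)&(z>.05)&(z<.085);print(n,P[m].mean(0))
m=(np.hypot(P[...,0]-KN[0],P[...,1]-KN[1])<.03)&(z>.2)&(z<.245)&(d>0);print(m.sum(),cv2.minAreaRect(P[m][:,:2].astype(np.float32)*1000) if m.sum() else 0,np.median(z[m]))
gp=G+xh*-.1736-yh*.0194;B=np.stack([xh,yh,zh],1);q=(P-gp)@B
k=(d>0)&(q[...,0]>.035)&(q[...,0]<.105)&(abs(q[...,1])<.017)&(z<.03)
c=np.linalg.lstsq(np.c_[q[k][:,:2],np.ones(k.sum())],z[k],rcond=None)[0];print('plate',k.sum(),np.degrees(c[:2]),np.median(z[k]))
k=(d>0)&(abs(q[...,0])<.02)&(abs(q[...,1])<.02)&(abs(z-.038)<.006);print('tab',k.sum(),np.median(z[k]),np.median(q[k],0))
a=cv2.imread('pics/scene7.png')[160:400,250:490];b=cv2.imread('pics/top7.png')[180:400,220:440]
cv2.imwrite('pics/c7.png',np.hstack([cv2.resize(a,(400,400)),cv2.resize(b,(400,400))]))
E
```

```text
t 22.3 F housing [ 0.6 -0.2 -0.6] T [-0.05  0.68  0.01] grasp rel home mm [-301.4  -19.6  105.4] rotvec err deg (housing) [0.11 0.08 0.12] w 0.6
 unit shifts in tool: fwd -x_h 40mm: [-0.668  0.002 -0.744]  up: [-0.744  0.002  0.668]
white [0.68467755 0.24543135 0.06007049]
amber [0.53767473 0.16411236 0.06859582]
355 ((611.0088500976562, 202.03353881835938), (17.672523498535156, 41.08112335205078), 88.4748764038086) 0.22524393611145332
plate 701 [-0.89994465  0.28091302] 0.010671708598807284
tab 87 0.038653729881914956 [ 2.04508192e-03  5.85968683e-05 -3.03462701e-02]
```

View pics/c7.png

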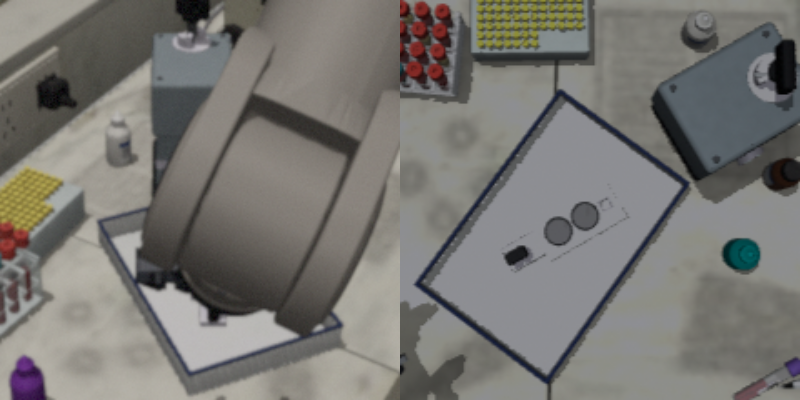

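```bash
python3 -c "
from station import bot
print(bot.hand_in(), bot.get_obs()['t'])"
```

```text
the job is handed in; nothing more can be done
the job is handed in; nothing more can be done
```

The job is done and was handed in at about t = 22 s of the 61 s allowed.

- **Knob:** I lifted it about 15 mm, turned it 60° anticlockwise and lowered it into the detent. Two later top views show the wing at about 60°, its top about 8.5 mm above the locked height, and it stayed there with the gripper away.
- **Slider:** I gripped the tab with the tool leaning 42° and drew the slider level about 136 mm straight out. The forces read between moves were about 3 N or less. I then moved it over the tray, lowered it with about 5–6 N of contact at touchdown, let go and backed off.
- **Last checks:**
  - The plate top reads about 10.7 mm (nominal 10) and the tab top about 38.7 mm (nominal 38), with the tab upward and well inside the rim.
  - Both bottles are within about 0.5 mm of where they started, and the contact force is near zero.
- **Small disagreement:** the depth fit of the plate showed a slope of about 0.9°, where I expected 0°. I took this as depth noise over the glass filters, since the plate and tab heights match lying flat, but I did not check it further.

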